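# Try both spring-backed corners of a tilt mount

## Task

Check the spring travel of the tilt mount: with the fingertips press the black pad on its left front corner down gently until the pointer stands in the gap of the left brass rider, without pushing the pointer past that rider, keep it there for about a second, then let go so that the plate springs back level. Then do the same with the right pad and the right rider, and let go again. Do not touch the pointer, do not grasp or lift anything, and leave the mount, the riders and the things round it where they are.

Things in the scene. Friction and masses are not known exactly. Their poses are not given: they have to be found in the camera images.
- tilt_mount: aluminium mount, about 2.5 kg, loose on the bench: base 150 (x) x 210 (y) x 12 mm; over it a plate 105 x 190 x 6 mm that rocks about a line along x, 58 mm up, through the base's middle. White arc scale 64 mm behind the middle, riders on it up to 206 mm high. Origin: centre of the underside; x points from the robot toward the scale, y to its left, z up
- tilt_plate (a joint): angle of the rocking plate (rad): 0 level, positive = left corner down and pointer swung left, negative = right; stops at 0.36 each way. A spring returns it to 0: about 2.7 N on a pad per 0.1 rad. The pads lie 75 mm from the hinge line: 0.1 rad is about 7.5 mm of pad travel and 12.5 mm of pointer travel
- left_pad: black round pad, 24 mm across and 10 mm high, on the left front corner of the plate (mount frame x -37, y +75 mm). Origin: centre of its top face, 71 mm above the bench when level; moves with the plate
- right_pad: the same pad on the right front corner (mount frame x -37, y -75 mm). Origin: centre of its top face; moves with the plate
- pointer: dark steel rod 4 mm thick rising from the rear edge of the plate in front of the scale; it swings with the plate. Origin: its tip, 125 mm above the hinge line (183 mm above the bench when level); not to be touched
- left_rider_gap (a point): left rider: brass fork clipped on the white arc scale, 12 to 33 mm left of its middle (varies). Two 4 mm prongs hang in front of the board, 14 mm clear gap between. Point: middle of the gap at the pointer tip's height; its y axis runs along the arc to the left. In the gap = tip within 6 mm along y; past it = over 12 mm beyond to the left. Not to be shifted
- right_rider_gap (a point): right rider: brass fork clipped on the white arc scale, 12 to 33 mm right of its middle (varies). Two 4 mm prongs hang in front of the board, 14 mm clear gap between. Point: middle of the gap at the pointer tip's height; its y axis runs along the arc to the left. In the gap = tip within 6 mm along y; past it = over 12 mm beyond to the right. Not to be shifted
- beaker: clear beaker 68 mm across, 88 mm high, to the left of the mount; a bystander. Origin: centre of its underside
- amber_bottle: amber bottle with a blue cap, 56 mm across, 105 mm high, to the right of the mount; a bystander. Origin: centre of its underside
- dish: petri dish 71 mm across, 15 mm high, in front of the mount; a bystander. Origin: centre of its underside
- pen: marker pen 135 mm long, 17 mm thick, lying in front of the mount; a bystander. Origin: centre of its underside
- tape_roll: roll of tape lying flat, 104 mm across, 25 mm high, to the left; a bystander. Origin: centre of its underside
- card_box: white card box 80 x 80 x 50 mm, to the right; a bystander. Origin: centre of its underside

How it is judged:
On the way, in this order (a step that is already met when the one before it is completed fails the run):
1. the fingers press the left pad and the pointer stands in the gap of the left rider (y of pointer in the frame of left_rider_gap between -0.006 and 0.006 m and contact force between the fingers and left_pad above 0.5 N), for 0.5 s.
2. the left pad is let go and the plate is back level (value of joint tilt_plate between -0.02 and 0.02 rad and contact force between the arm and left_pad below 0.1 N and contact force between the arm and right_pad below 0.1 N and contact force between the arm and tilt_mount below 0.1 N), for 0.2 s.
3. the fingers press the right pad and the pointer stands in the gap of the right rider (y of pointer in the frame of right_rider_gap between -0.006 and 0.006 m and contact force between the fingers and right_pad above 0.5 N), for 0.5 s.
At the end, for the whole second after the job is handed in: Both presses done in order (pointer within 6 mm of the gap's middle for 0.5 s, never over 12 mm past); plate level within 0.02 rad and at rest, mount moved under 15 mm and flat, riders under 20 mm, bystanders under 30 mm (value of joint tilt_plate between -0.02 and 0.02 rad and velocity of joint tilt_plate between -0.05 and 0.05 rad/s and distance of tilt_mount from where it was at the start of the episode below 0.015 m and angle between tilt_mount's own z axis and vertical below 0.03 rad and distance of each of left_rider_gap, right_rider_gap from where it was at the start of the episode below 0.02 m and distance of each of beaker, amber_bottle, dish, pen, tape_roll, card_box from where it was at the start of the episode below 0.03 m); the robot touches nothing.
It fails at once if the pointer is pushed more than 12 mm past the middle of a rider's gap (y of pointer in the frame of left_rider_gap above 0.012 m or y of pointer in the frame of right_rider_gap below -0.012 m).
It fails at once if the pointer itself is touched (contact force between the arm and pointer above 0.5 N).
It fails at once if the mount is lifted, tipped or shoved (height (world z) of tilt_mount above 0.006 m or angle between tilt_mount's own z axis and vertical above 0.06 rad or distance of tilt_mount from where it was at the start of the episode above 0.015 m).
It fails at once if a rider is shifted (distance of any of left_rider_gap, right_rider_gap from where it was at the start of the episode above 0.02 m).
It fails at once if a bystander is knocked, lifted or carried (distance of any of beaker, amber_bottle, dish, pen, tape_roll, card_box from where it was at the start of the episode above 0.03 m).
It also fails if it takes over 51 s, if anything falls off the work surface, if the arm or the gripper's body presses on something with over 40 N, if the wrist force passes 120 N, or if a joint passes its speed limit or range.

## Robot

A 6-joint arm with a two-finger parallel gripper is mounted at the origin on a cart in front of the work surface, level with it; the furniture and walls round the work are solid. World frame = base frame: x ahead of the robot, y to its left, z up, the work surface at z = 0. Lengths are in m, angles in rad, forces in N, time in s.
With the tool pointing down it reaches from about 0.225 to 0.875 m from the base axis. Payload 3.4 kg.
Tool frame: the origin (TCP) lies at the very end of the fingers, on their centre line; the grasp point (between the pads) lies 19 mm behind it; z points along the fingers, y is the line along which they close (so a half turn about z gives the same grasp; the last joint's range is limited). The gripper opens to 85 mm and grips with 20 to 120 N. Pads are 22 mm wide; open, the fingers measure 114 mm over their backs; the gripper's body (76 mm by 85 mm) begins 54 mm behind the grasp point. The pads swing forward as they close: fully open they stand 13 mm farther back than shut.
Start: joints at [1.053, 0.276, 1.505, -0, 1.361, -0.121], TCP at [0.222, 0.53, 0.231] pointing down, gripper open.
Joint ranges: [-2.89, 2.89], [-0.75, 2.08], [0.22, 2.7], [-1.18, 4.32], [0.11, 2.71], [-2.7, 2.7]. Speed limits (rad/s): [2.57, 2.57, 3.14, 3.14, 3.14, 3.14].

## Interface

Orientations are given as a unit quaternion [w, x, y, z].
In Python, from rig import get_state, optics, sign_off gives the robot as it stands.
- The arm moves only by the tool send_rows, never from a script. Its argument "increments" is a list of rows, each an object with "gripper": the gripper's target within -1 to 1 (shut at 1, half-way at 0, fully open at -1); "linear": the shift along the world's x, y, z in m, a list of three; "delta_rot": the turn, a rotation vector about the world's x, y, z in rad, a list of three. In form: [{"gripper": gripper, "linear": [dx, dy, dz], "delta_rot": [rx, ry, rz]}, ...]. A call has 1 to 8 rows; each row is the pose to reach, as a shift and turn from the pose commanded when the call began; what a row does not reach only later rows make up. A row lasts 1/10 s, in which the tool goes at most 50 mm and 8.59 degrees, less where a joint would pass 70% of its speed; a pose out of reach is approached as far as the arm can. A call with a gripper value outside its range is refused whole. The fingers move at their own pace and stop on an object; "newtons" is the grip in N (left out, the last holds). Time passes only in rows, so rows that repeat a pose let the fingers close. It gives the time, the measured TCP pose, the force, the opening and the grip force at its end, in the units of the state.
- get_state(): the state, without advancing time (a new reading comes with each control period).
- optics.get_image(name): name is "scene" or "top"; returns a dict with "pixels" (480x640x3 uint8, blue, green, red), "K" (3x3 intrinsics, pixels), "rvec" (rotation vector, rad) and "tvec" (3), from world to camera coordinates, as OpenCV has them. Camera axes: x right, y down, z forward; pixel columns grow to the right and rows downward; lengths in m; the calibration is good to about 2 mm. A picture is of the moment at which its call begins. There is no depth.
- sign_off(): hands the job in; it is judged then, once.
The state is a dict: "clock": time; "qpos": joint angles; "qd": joint speeds; "effort": joint torques, N m; "position": TCP position; "ee_rot": TCP orientation; "contact_force": force on the tool from outside, world axes, zero at the start; "moment": the same for the moment, N m; "width": finger opening in m; "gripper_force": force on a finger pad.
Only numpy, scipy, OpenCV 4.12 (cv2) and the standard library are available. Lean on these libraries where they do the work, as an engineer would, in place of code of your own. Each camera call takes 0.05 s, during which the arm holds its last target. There are 200 camera calls.

## Working session

There is one attempt and no reset: what is moved stays moved. The work goes in short steps, Python scripts to look and compute and a tool call to move; the robot and the scene stay as the last step left them, time stands still between calls to the robot, and variables do not carry over. Pictures are saved under pics/ and viewed, at most 10 in all, crops included, and the job is handed in when it is done.

Besides the shell and the picture viewer there is one more tool, called after "Request:" as name(argument=value, ...), one argument or row to a line, values as JSON. send_rows: Moves the arm, as the interface text tells. Its arguments: {"type":"object","properties":{"increments":{"type":"array"},"newtons":{"type":"number"}},"required":["increments"]}

```bash
mkdir -p pics
cat > h.py <<'E'
import numpy as np, cv2
from rig import get_state, optics, sign_off
def img(n,save=None):
    d=optics.get_image(n); 
    if save: cv2.imwrite('pics/'+save,d['pixels'])
    return d
def ray(d,uv):
    R=cv2.Rodrigues(np.array(d['rvec'],float))[0]; t=np.array(d['tvec'],float).ravel()
    x=cv2.undistortPoints(np.array([[uv]],float),np.array(d['K']),None).ravel()
    return -R.T@t, R.T@np.array([x[0],x[1],1])
def onz(d,uv,z):
    c,r=ray(d,uv); return c+r*(z-c[2])/r[2]
def proj(d,P):
    return cv2.projectPoints(np.array(P,float).reshape(-1,3),np.array(d['rvec'],float),np.array(d['tvec'],float),np.array(d['K']),None)[0].reshape(-1,2)
E
python3 - <<'E'
from h import *
for n in('scene','top'):
    d=img(n,n+'0.png'); print(n,ray(d,(320,240)),np.array(d['K'])[0,0])
print(get_state())
E
```

```text
scene (array([ 0.09813849, -0.78339506,  1.14310556]), array([ 0.30486993,  0.56789218, -0.76468546])) 592.6336366033432
top (array([ 0.27764723, -0.00401433,  1.3030867 ]), array([ 0.16953023,  0.00538385, -0.98554325])) 520.1569984570965
{'clock': 0.1, 'qpos': array([ 1.05299708e+00,  2.76543158e-01,  1.50601955e+00, -4.52786858e-05,
        1.36074068e+00, -1.21006849e-01]), 'qd': array([ 3.57653318e-04, -1.47296037e-05, -4.28876001e-03, -1.39998422e-03,
       -6.23866683e-04,  1.20002723e-04]), 'effort': array([ 1.48504438e-03, -4.17700338e+01, -2.46404725e+01,  1.43836855e-04,
        5.84258727e-03,  1.12140765e-05]), 'position': array([0.22199367, 0.52988463, 0.23051455]), 'ee_rot': array([-2.47566885e-04,  1.97092525e-01,  9.80384519e-01, -8.19055695e-04]), 'contact_force': array([ 0.16188407,  0.57483433, -0.27808406]), 'moment': array([-0.00033337, -0.03654116,  0.01465382]), 'gripper_force': 0.0, 'width': 0.08510943588531474}
```

View pics/scene0.png

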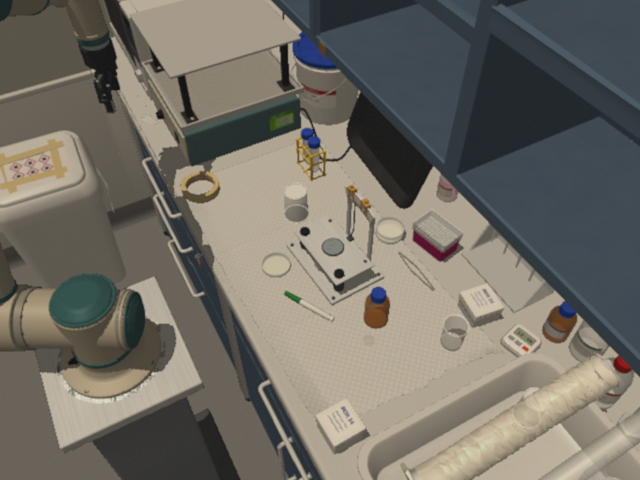

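View pics/top0.png

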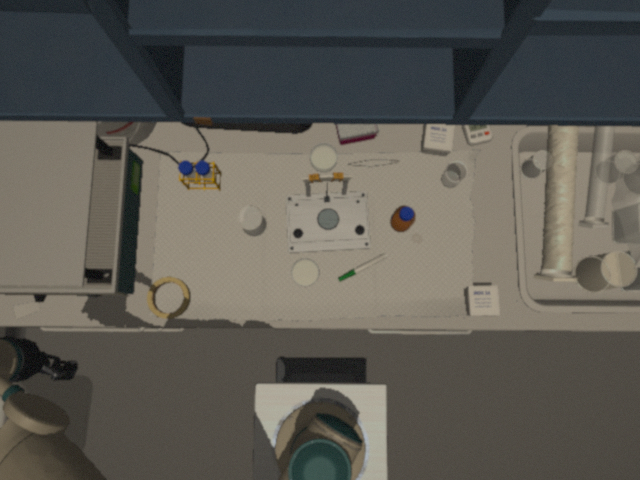

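The scene view shows the mount with its pads at about (305,232) and (339,273), and the riders at (351,190) and (366,203). The top view has the pads at (298,233) and (360,230), the riders at (316,176) and (338,176), and the pointer at (326,197). Next I'll zoom in on both.

Run:
```python
from h import *
a=cv2.imread('pics/top0.png')[165:255,280:380]; b=cv2.imread('pics/scene0.png')[180:300,290:390]
a=cv2.resize(a,None,fx=4,fy=4,interpolation=cv2.INTER_CUBIC);b=cv2.resize(b,None,fx=4,fy=4,interpolation=cv2.INTER_CUBIC)
o=np.zeros((480,800,3),np.uint8);o[:360,:400]=a;o[:480,400:]=b
cv2.imwrite('pics/z0.png',o)
for n in('top','scene'):
    im=cv2.imread(f'pics/{n}0.png'); hsv=cv2.cvtColor(im,cv2.COLOR_BGR2HSV)
    x0,y0,x1,y1=(280,160,380,260) if n=='top' else (285,180,395,300)
    for nm,m in(('dark',(hsv[...,2]<50)),('brass',(hsv[...,1]>140)&(hsv[...,0]>8)&(hsv[...,0]<28)&(hsv[...,2]>90))):
        m=m.astype(np.uint8);k=np.zeros_like(m);k[y0:y1,x0:x1]=m[y0:y1,x0:x1]
        c,l,s,ce=cv2.connectedComponentsWithStats(k)
        for i in range(1,c):
            if s[i,4]>5: print(n,nm,s[i],ce[i].round(1))
```

```text
top dark [356 226   7   8  39] [359.2 229.4]
top dark [294 230   8   7  40] [297.5 233. ]
top brass [334 173   9   6  53] [337.9 175.5]
top brass [309 174  10   7  51] [313.8 177. ]
scene dark [378 180  17  21 188] [388.8 186.8]
scene dark [301 228   8   7  46] [304.5 231. ]
scene dark [301 243   4   6   8] [302.5 245.8]
scene dark [335 270   9   8  57] [338.7 273.4]
scene dark [334 283  10   8  50] [339.2 287. ]
scene brass [348 185   8   9  41] [351.3 188.5]
scene brass [353 195   1   6   6] [353.  197.5]
scene brass [361 199   9   9  49] [365.  202.8]
scene brass [367 296   3   4   8] [368.4 297.9]
```

View pics/z0.png

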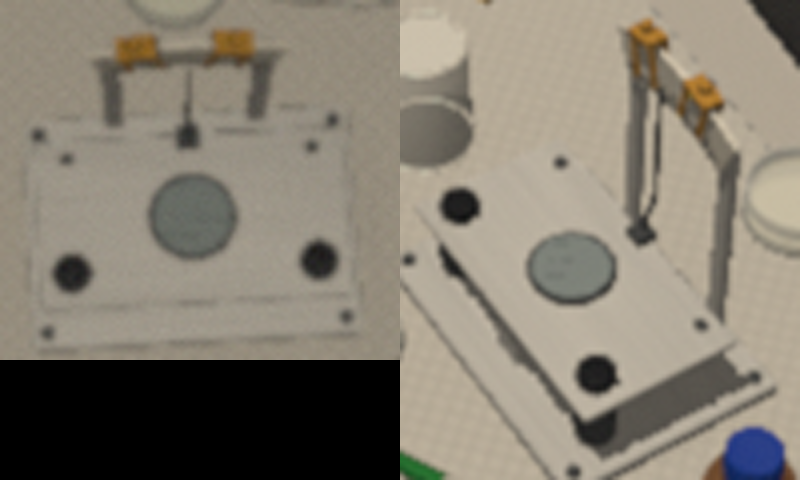

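The zoom shows the brass riders on the arc, with the thin pointer rod about midway between them. The plate is level, and both pads are clear to reach from above.

```bash
cat >> h.py <<'E'
def tri(d1,p1,d2,p2):
    c1,r1=ray(d1,p1);c2,r2=ray(d2,p2)
    s=np.linalg.lstsq(np.c_[r1,-r2],c2-c1,rcond=None)[0]
    a=c1+r1*s[0];b=c2+r2*s[1]; return (a+b)/2,np.linalg.norm(a-b)
E
python3 - <<'E'
from h import *
t=img('top');s=img('scene')
L=dict(t=(297.5,233),s=(304.5,231));R=dict(t=(359.3,229.6),s=(338.7,273.4))
for P in(L,R): print(onz(t,P['t'],.071),onz(s,P['s'],.071),tri(t,P['t'],s,P['s']))
A=lambda P:(onz(t,P['t'],.071)+onz(s,P['s'],.071))/2
l,r=A(L),A(R); yv=(l-r)/np.linalg.norm(l-r); xv=np.array([yv[1],-yv[0],0]); o=(l+r)/2+.037*xv; o[2]=0
print('yaw',np.arctan2(xv[1],xv[0]),'sep',np.linalg.norm(l-r),'o',o)
loc=lambda p:np.array([(p-o)@xv,(p-o)@yv,p[2]])
for nm,pt,ps in(('Lr',(313.8,177),(351.3,188.5)),('Rr',(337.9,175.5),(365,202.8)),('base ptr',(327,198.5),(350,238))):
    p,e=tri(t,pt,s,ps); q=loc(p); print(nm,q.round(4),'err',e.round(4),'ang',np.arctan2(q[1],q[2]-.058))
# predicted gap points vs angles, in zoom coordinates
for a in np.arange(-.28,.29,.04):
    for rad in(.125,.145):
        q=o+xv*.055+yv*rad*np.sin(a)+np.array([0,0,.058+rad*np.cos(a)])
        print(round(a,2),rad,proj(t,q)[0].round(1),proj(s,q)[0].round(1))
E
```

```text
[0.50625574 0.0570567  0.071     ] [0.50643107 0.0554351  0.071     ] (array([0.50692385, 0.05708793, 0.06893394]), np.float64(0.0005789904904919883))
[ 0.51581192 -0.09186516  0.071     ] [ 0.51557331 -0.09411946  0.071     ] (array([ 0.51657904, -0.09213212,  0.06794519]), np.float64(0.0003591592537498941))
yaw 0.06256446519789144 sep 0.14953076707971977 o [ 0.54794562 -0.01605983  0.        ]
Lr [0.0621 0.0291 0.1991] err 0.0002 ang 0.2032944450802001
Rr [ 0.0625 -0.024   0.1995] err 0.0001 ang -0.1682042452275383
base ptr [ 0.045  -0.0001  0.0675] err 0.0007 ang -0.013856923747250616
-0.28 0.125 [342.5 181.3] [364.4 213.7]
-0.28 0.145 [345.4 178.7] [366.3 209.3]
-0.24 0.125 [340.4 181.2] [363.1 212. ]
-0.24 0.145 [342.8 178.6] [364.9 207.3]
-0.2 0.125 [338.2 181.2] [361.9 210.3]
-0.2 0.145 [340.3 178.6] [363.4 205.3]
-0.16 0.125 [336.  181.2] [360.7 208.6]
-0.16 0.145 [337.7 178.6] [361.9 203.4]
-0.12 0.125 [333.8 181.2] [359.4 207. ]
-0.12 0.145 [335.1 178.6] [360.5 201.5]
-0.08 0.125 [331.6 181.3] [358.2 205.5]
-0.08 0.145 [332.5 178.7] [359.  199.7]
-0.04 0.125 [329.4 181.3] [356.9 204. ]
-0.04 0.145 [329.9 178.8] [357.5 198. ]
0.0 0.125 [327.1 181.4] [355.6 202.6]
0.0 0.145 [327.2 178.9] [356.  196.4]
0.04 0.125 [324.9 181.6] [354.4 201.3]
0.04 0.145 [324.6 179. ] [354.5 194.8]
0.08 0.125 [322.7 181.7] [353.1 200. ]
0.08 0.145 [321.9 179.2] [353.1 193.4]
0.12 0.125 [320.4 181.9] [351.9 198.9]
0.12 0.145 [319.3 179.4] [351.6 192. ]
0.16 0.125 [318.2 182.1] [350.6 197.7]
0.16 0.145 [316.7 179.7] [350.1 190.7]
0.2 0.125 [316.  182.3] [349.4 196.7]
0.2 0.145 [314.1 179.9] [348.7 189.5]
0.24 0.125 [313.8 182.6] [348.2 195.7]
0.24 0.145 [311.5 180.2] [347.3 188.4]
0.28 0.125 [311.7 182.9] [347.  194.8]
0.28 0.145 [309.  180.6] [345.9 187.4]
```

Request:
send_rows(
  increments=[
    {"gripper":1,"linear":[0.012,-0.045,0],"delta_rot":[0,0,-0.11]},
    {"gripper":1,"linear":[0.024,-0.09,0],"delta_rot":[0,0,-0.22]},
    {"gripper":1,"linear":[0.036,-0.135,0],"delta_rot":[0,0,-0.33]},
    {"gripper":1,"linear":[0.048,-0.18,0],"delta_rot":[0,0,-0.44]},
    {"gripper":1,"linear":[0.06,-0.225,0],"delta_rot":[0,0,-0.55]},
    {"gripper":1,"linear":[0.072,-0.27,0],"delta_rot":[0,0,-0.66]},
    {"gripper":1,"linear":[0.084,-0.315,0],"delta_rot":[0,0,-0.77]},
    {"gripper":1,"linear":[0.096,-0.36,0],"delta_rot":[0,0,-0.88]},
  ],
  newtons=20,
)

```text
clock: 1.0
position: [0.3182, 0.1686, 0.2314]
ee_rot: [0.0, 0.597, 0.802, 0.0]
contact_force: [0.1, 0.5, 0.3]
width: -0.0002
gripper_force: 0.0
```

Request:
send_rows(
  increments=[
    {"gripper":1,"linear":[0.02,-0.04,0],"delta_rot":[0,0,-0.08]},
    {"gripper":1,"linear":[0.04,-0.08,0],"delta_rot":[0,0,-0.16]},
    {"gripper":1,"linear":[0.07,-0.11,0],"delta_rot":[0,0,-0.23]},
    {"gripper":1,"linear":[0.11,-0.112,0],"delta_rot":[0,0,-0.23]},
    {"gripper":1,"linear":[0.15,-0.112,0],"delta_rot":[0,0,-0.23]},
    {"gripper":1,"linear":[0.187,-0.112,-0.03],"delta_rot":[0,0,-0.23]},
    {"gripper":1,"linear":[0.187,-0.112,-0.07],"delta_rot":[0,0,-0.23]},
    {"gripper":1,"linear":[0.187,-0.112,-0.11],"delta_rot":[0,0,-0.23]},
  ],
)

```text
clock: 1.8
position: [0.5067, 0.0581, 0.12]
ee_rot: [0.0, 0.684, 0.729, 0.0]
contact_force: [-0.2, -0.1, -1.3]
width: -0.0002
gripper_force: 0.0
```

```bash
cat > look.py <<'E'
from h import *
import sys
t=img('top');s=img('scene')
a=t['pixels'][165:255,280:380];b=s['pixels'][170:290,290:390]
o=np.zeros((480,800,3),np.uint8);o[:360,:400]=cv2.resize(a,None,fx=4,fy=4,interpolation=cv2.INTER_CUBIC);o[:,400:]=cv2.resize(b,None,fx=4,fy=4,interpolation=cv2.INTER_CUBIC)
cv2.imwrite('pics/'+sys.argv[1],o)
st=get_state();print(st['position'],st['contact_force'],st['clock'])
print(proj(t,st['position']),proj(s,st['position']))
E
python3 look.py z1.png
```

```text
[0.50070934 0.05832913 0.11635897] [-1.24725962  0.42456719 -0.44312279] 1.9
[[296.00276496 231.77209557]] [[301.29713768 218.34341332]]
```

View pics/z1.png

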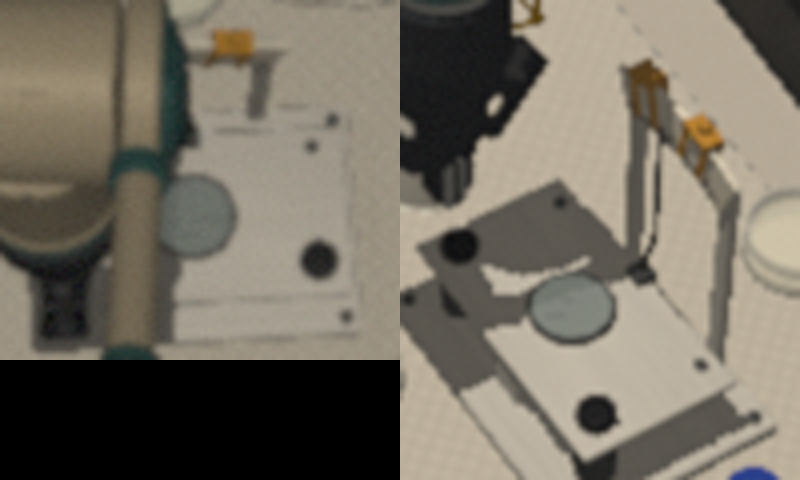

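The top view is partly blocked by the arm. The scene view shows both riders and the pointer clearly, with the closed fingertips directly above the left pad. Now I'll descend.

Request:
send_rows(
  increments=[
    {"gripper":1,"linear":[0,0,-0.02],"delta_rot":[0,0,0]},
    {"gripper":1,"linear":[0,0,-0.035],"delta_rot":[0,0,0]},
    {"gripper":1,"linear":[0,0,-0.042],"delta_rot":[0,0,0]},
    {"gripper":1,"linear":[0,0,-0.042],"delta_rot":[0,0,0]},
    {"gripper":1,"linear":[0,0,-0.042],"delta_rot":[0,0,0]},
  ],
)

```text
clock: 2.4
position: [0.5062, 0.0584, 0.0807]
ee_rot: [0.001, 0.684, 0.729, 0.001]
contact_force: [-0.6, -0.5, -0.1]
width: 0.0002
gripper_force: 0.0
```

Request:
send_rows(
  increments=[
    {"gripper":1,"linear":[0,0,-0.005],"delta_rot":[0,0,0]},
    {"gripper":1,"linear":[0,0,-0.01],"delta_rot":[0,0,0]},
    {"gripper":1,"linear":[0,0,-0.012],"delta_rot":[0,0,0]},
    {"gripper":1,"linear":[0,0,-0.014],"delta_rot":[0,0,0]},
    {"gripper":1,"linear":[0,0,-0.016],"delta_rot":[0,0,0]},
    {"gripper":1,"linear":[0,0,-0.016],"delta_rot":[0,0,0]},
    {"gripper":1,"linear":[0,0,-0.016],"delta_rot":[0,0,0]},
  ],
)

```text
clock: 3.1
position: [0.5056, 0.0587, 0.0635]
ee_rot: [0.0, 0.684, 0.729, 0.0]
contact_force: [0.3, 4.2, 3.6]
width: 0.0003
gripper_force: 1.9
```

```bash
python3 look.py z2.png
```

```text
[0.50553466 0.05854692 0.06355566] [0.38889369 3.06650245 3.59772994] 3.2
[[297.02311138 233.84957208]] [[303.64716636 232.30665301]]
```

View pics/z2.png

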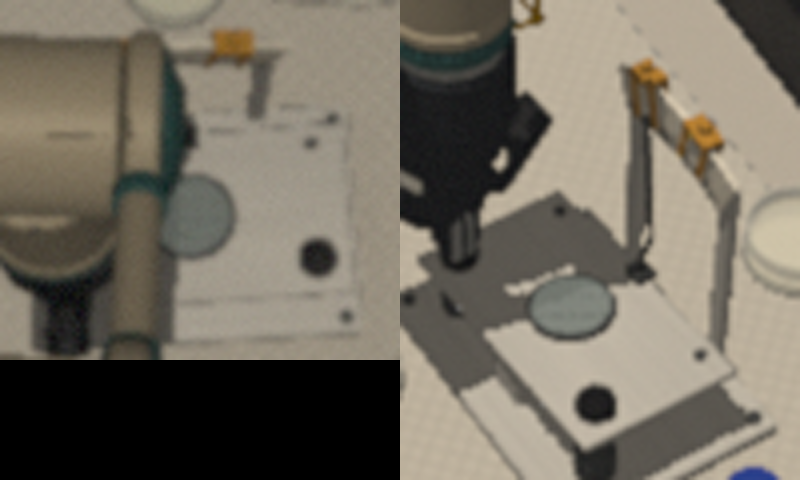

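The pointer has swung part-way left, from zoom (655,150) to about (648,150). At tip height 63.5 mm the tilt is about 0.12 rad. I'll press about 6 mm further.

Request:
send_rows(
  increments=[
    {"gripper":1,"linear":[0,0.0005,-0.001],"delta_rot":[0,0,0]},
    {"gripper":1,"linear":[0,0.0008,-0.002],"delta_rot":[0,0,0]},
    {"gripper":1,"linear":[0,0.001,-0.003],"delta_rot":[0,0,0]},
    {"gripper":1,"linear":[0,0.0012,-0.004],"delta_rot":[0,0,0]},
    {"gripper":1,"linear":[0,0.0013,-0.005],"delta_rot":[0,0,0]},
    {"gripper":1,"linear":[0,0.0015,-0.0055],"delta_rot":[0,0,0]},
    {"gripper":1,"linear":[0,0.0015,-0.0055],"delta_rot":[0,0,0]},
    {"gripper":1,"linear":[0,0.0015,-0.0055],"delta_rot":[0,0,0]},
  ],
)

```text
clock: 4.0
position: [0.5055, 0.059, 0.058]
ee_rot: [0.001, 0.684, 0.73, -0.0]
contact_force: [0.4, -1.0, 4.5]
width: 0.0002
gripper_force: 2.6
```

```bash
cat > look2.py <<'E'
from h import *
import sys
s=img('scene')
b=s['pixels'][180:240,330:380]; c=s['pixels'][215:290,290:350]
o=np.zeros((600,800,3),np.uint8);o[:600,:500]=cv2.resize(b,None,fx=10,fy=10,interpolation=cv2.INTER_CUBIC);o[:375,500:]=cv2.resize(c,None,fx=5,fy=5,interpolation=cv2.INTER_CUBIC)
for a in (.203,-.168): # predicted pointer tip at rider angle
    xv=np.array([np.cos(.0626),np.sin(.0626),0]);yv=np.array([-xv[1],xv[0],0])
    print(a,[((proj(s,np.array([.548,-.0161,.058])+xv*.05+yv*r*np.sin(a)+np.array([0,0,r*np.cos(a)]))[0]-[330,180])*10).round() for r in(.02,.125)])
cv2.imwrite('pics/'+sys.argv[1],o)
st=get_state();print(st['position'],st['contact_force'],st['clock'])
im=s['pixels'];hsv=cv2.cvtColor(im,cv2.COLOR_BGR2HSV)
k=np.zeros(im.shape[:2],np.uint8);k[255:290,325:355]=(hsv[255:290,325:355,2]<50)
n,l,q,ce=cv2.connectedComponentsWithStats(k)
for i in range(1,n):
    if q[i,4]>5: print('pad',q[i],ce[i].round(1))
E
python3 look2.py z3.png
```

```text
0.203 [array([211., 532.]), array([175., 175.])]
-0.168 [array([228., 552.]), array([291., 298.])]
[0.50551752 0.0589941  0.05796535] [ 0.45947405 -1.21573403  5.42281248] 4.05
pad [334 265   9   8  55] [338.2 268.6]
pad [334 280  10  10  78] [339.  284.7]
```

View pics/z3.png

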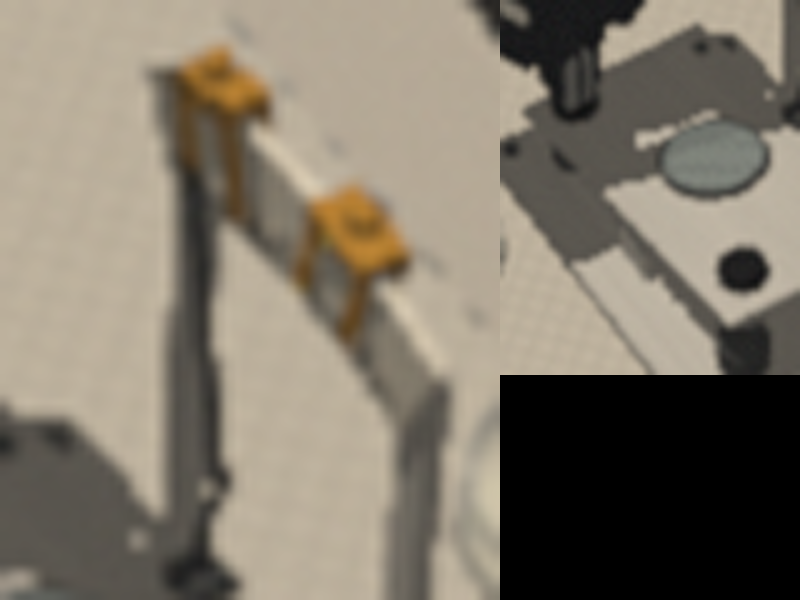

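```bash
cat > geo.py <<'E'
from h import *
s=img('scene')
o=np.array([.548,-.0161,0]);xv=np.array([np.cos(.0626),np.sin(.0626),0]);yv=np.array([-xv[1],xv[0],0])
def pl(uv,x):
    c,r=ray(s,(330+uv[0]/10,180+uv[1]/10)); k=(x-(c-o)@xv)/(r@xv); p=c+k*r-o
    return (p@yv*1e3).round(1),(p[2]*1e3).round(1),np.arctan2(p@yv,p[2]-.058).round(3)
P=lambda q:proj(s,o+xv*q[0]+yv*q[1]+np.array([0,0,q[2]]))[0]
E
python3 - <<'E'
from geo import *
for nm,a,b in(('L',(188,165),(235,215)),('R',(303,285),(350,335))):
    for x in(.052,.057,.062): print(nm,x,pl(a,x),pl(b,x))
for x in(.04,.045,.05): print('ptr',x,pl((203,400),x),pl((198,250),x),pl((193,180),x))
for th in(0,.12,.16,.2,.24): print('rpad',th,P((-.037,-.075*np.cos(th)-.013*np.sin(th),.058+.075*np.sin(th)+.013*np.cos(th))).round(1))
E
```

```text
L 0.052 (np.float64(23.1), np.float64(184.3), np.float64(0.181)) (np.float64(4.3), np.float64(184.6), np.float64(0.034))
L 0.057 (np.float64(30.0), np.float64(175.6), np.float64(0.25)) (np.float64(11.0), np.float64(175.9), np.float64(0.093))
L 0.062 (np.float64(36.9), np.float64(166.8), np.float64(0.327)) (np.float64(17.8), np.float64(167.1), np.float64(0.162))
R 0.052 (np.float64(-22.4), np.float64(185.8), np.float64(-0.173)) (np.float64(-40.4), np.float64(186.1), np.float64(-0.306))
R 0.057 (np.float64(-15.8), np.float64(177.0), np.float64(-0.132)) (np.float64(-34.1), np.float64(177.3), np.float64(-0.278))
R 0.062 (np.float64(-9.3), np.float64(168.3), np.float64(-0.084)) (np.float64(-27.7), np.float64(168.6), np.float64(-0.246))
ptr 0.04 (np.float64(-3.7), np.float64(137.5), np.float64(-0.047)) (np.float64(1.1), np.float64(182.8), np.float64(0.009)) (np.float64(4.3), np.float64(202.4), np.float64(0.03))
ptr 0.045 (np.float64(3.1), np.float64(128.2), np.float64(0.044)) (np.float64(8.0), np.float64(173.9), np.float64(0.069)) (np.float64(11.2), np.float64(193.6), np.float64(0.082))
ptr 0.05 (np.float64(9.9), np.float64(118.8), np.float64(0.162)) (np.float64(14.9), np.float64(165.0), np.float64(0.138)) (np.float64(18.1), np.float64(184.9), np.float64(0.142))
rpad 0 [338.6 273.1]
rpad 0.12 [338.9 271. ]
rpad 0.16 [339.  270.3]
rpad 0.2 [339.  269.5]
rpad 0.24 [339.  268.7]
```

The pointer tip is near zoom (193,175), in front of the left rider, whose prongs end at about (188,165) and (235,215). I'll measure the tilt more precisely from how far the plate features have moved since the level picture.

```bash
cat > tilt.py <<'E'
from geo import *
# tilt from shift of features on the plate between the level picture and now (LK), scene view
def tilt(feats,ref='pics/scene0.png'):
    g0=cv2.cvtColor(cv2.imread(ref),cv2.COLOR_BGR2GRAY);g1=cv2.cvtColor(s['pixels'],cv2.COLOR_BGR2GRAY)
    def pr(q,th):
        y,z=q[1],q[2]-.058;c,n=np.cos(th),np.sin(th)
        return P((q[0],y*c-z*n,.058-(-z*c-y*-n) if False else .058+z*c-y*n))
    ths=np.arange(-.36,.361,.002)
    for nm,q in feats.items():
        p0=pr(q,0).astype(np.float32).reshape(1,1,2)
        p1,ok,e=cv2.calcOpticalFlowPyrLK(g0,g1,p0,None,winSize=(13,13),maxLevel=1)
        d=(p1-p0).ravel()
        th=ths[np.argmin([np.sum((pr(q,t)-pr(q,0)-d)**2) for t in ths])]
        print(nm,p0.ravel().round(1),d.round(2),ok.ravel(),e.ravel().round(1),'tilt',th.round(3))
E
python3 - <<'E'
from tilt import *
tilt({'rpad':(-.037,-.075,.071),'rcorner':(-.0525,-.095,.061),'rrear':(.0525,-.095,.061),'disc':(0,0,.064),'static base corner':(.075,-.105,.012),'rider':(.0625,-.024,.1995)})
g0=cv2.cvtColor(cv2.imread('pics/scene0.png'),cv2.COLOR_BGR2GRAY);g1=cv2.cvtColor(s['pixels'],cv2.COLOR_BGR2GRAY)
for v in range(194,234,3): print(v,'lvl',g0[v,346:360].tolist(),'now',g1[v,344:358].tolist())
print(get_state()['position'],get_state()['contact_force'])
E
```

```text
rpad [338.6 273.1] [-0.53 -4.62] [1] [6.4] tilt 0.252
rcorner [337.6 284.8] [-0.88 -4.49] [1] [11.2] tilt 0.172
rrear [375.8 265. ] [-1.73 -4.15] [1] [7.7] tilt 0.156
disc [334.2 246.6] [-19.81 -25.91] [1] [54.6] tilt -0.36
static base corner [384.6 276.5] [-0.18  0.04] [1] [5.] tilt 0.0
rider [365.  202.8] [-0.08  0.06] [1] [3.6] tilt 0.0
194 lvl [143, 109, 88, 80, 86, 85, 81, 80, 99, 138, 176, 187, 179, 175] now [177, 176, 137, 88, 71, 75, 88, 85, 72, 71, 91, 140, 182, 194]
197 lvl [164, 119, 82, 83, 112, 113, 91, 84, 108, 117, 116, 121, 146, 185] now [178, 180, 166, 114, 57, 48, 81, 102, 84, 69, 85, 92, 111, 123]
200 lvl [171, 128, 93, 84, 91, 88, 83, 79, 94, 113, 118, 117, 117, 118] now [180, 180, 177, 132, 73, 47, 59, 79, 74, 67, 77, 90, 110, 121]
203 lvl [171, 137, 97, 84, 81, 99, 150, 148, 97, 65, 93, 107, 108, 118] now [178, 176, 176, 133, 75, 49, 54, 98, 154, 152, 110, 76, 98, 111]
206 lvl [173, 137, 104, 95, 84, 99, 150, 169, 119, 115, 136, 117, 96, 89] now [176, 177, 178, 134, 83, 57, 47, 96, 155, 176, 179, 178, 158, 121]
209 lvl [172, 136, 102, 92, 87, 129, 163, 169, 120,
[... 640 characters left out ...]
4, 85, 65, 60, 147, 180, 181, 178, 177, 177]
224 lvl [136, 104, 97, 89, 99, 150, 171, 121, 139, 169, 171, 173, 170, 170] now [179, 176, 132, 85, 84, 85, 68, 62, 150, 180, 178, 176, 177, 178]
227 lvl [136, 104, 96, 87, 114, 159, 173, 122, 140, 170, 173, 171, 169, 170] now [178, 176, 131, 85, 84, 84, 84, 57, 70, 149, 176, 178, 177, 176]
230 lvl [136, 105, 93, 91, 151, 173, 124, 77, 144, 174, 172, 170, 169, 171] now [132, 165, 132, 86, 83, 84, 70, 71, 147, 176, 178, 179, 177, 175]
233 lvl [140, 111, 93, 88, 118, 99, 117, 161, 172, 171, 169, 169, 170, 172] now [110, 86, 82, 83, 84, 63, 62, 148, 177, 177, 177, 175, 175, 174]
[0.5054909  0.05902771 0.05797848] [-0.05353248 -0.7718577   5.22802453]
```

Three checks put the tilt at about 0.20 rad: fingertip height, the pointer tip's image shift and the plate features. The left rider's gap is also at about 0.20 rad, so I'll hold here.

Request:
send_rows(
  increments=[
    {"gripper":1,"linear":[0,0,0],"delta_rot":[0,0,0]},
    {"gripper":1,"linear":[0,0,0],"delta_rot":[0,0,0]},
    {"gripper":1,"linear":[0,0,0],"delta_rot":[0,0,0]},
    {"gripper":1,"linear":[0,0,0],"delta_rot":[0,0,0]},
    {"gripper":1,"linear":[0,0,0],"delta_rot":[0,0,0]},
    {"gripper":1,"linear":[0,0,0],"delta_rot":[0,0,0]},
    {"gripper":1,"linear":[0,0,0],"delta_rot":[0,0,0]},
    {"gripper":1,"linear":[0,0,0],"delta_rot":[0,0,0]},
  ],
)

```text
clock: 4.95
position: [0.5055, 0.059, 0.058]
ee_rot: [0.001, 0.684, 0.73, -0.0]
contact_force: [1.5, -1.1, 5.5]
width: 0.0001
gripper_force: 2.6
```

Request:
send_rows(
  increments=[
    {"gripper":1,"linear":[0,0,0],"delta_rot":[0,0,0]},
    {"gripper":1,"linear":[0,0,0],"delta_rot":[0,0,0]},
    {"gripper":1,"linear":[0,0,0],"delta_rot":[0,0,0]},
    {"gripper":1,"linear":[0,0,0.003],"delta_rot":[0,0,0]},
    {"gripper":1,"linear":[0,0,0.006],"delta_rot":[0,0,0]},
    {"gripper":1,"linear":[0,0,0.009],"delta_rot":[0,0,0]},
    {"gripper":1,"linear":[0,0,0.012],"delta_rot":[0,0,0]},
    {"gripper":1,"linear":[0,0,0.016],"delta_rot":[0,0,0]},
  ],
)

```text
clock: 5.75
position: [0.5041, 0.0601, 0.0735]
ee_rot: [-0.001, 0.684, 0.729, -0.001]
contact_force: [-0.2, 0.5, 0.3]
width: 0.0001
gripper_force: 0.0
```

Request:
send_rows(
  increments=[
    {"gripper":1,"linear":[0,0,0.01],"delta_rot":[0,0,0]},
    {"gripper":1,"linear":[0,0,0.025],"delta_rot":[0,0,0]},
    {"gripper":1,"linear":[0,0,0.05],"delta_rot":[0,0,0]},
    {"gripper":1,"linear":[0,0,0.06],"delta_rot":[0,0,0]},
    {"gripper":1,"linear":[0,0,0.06],"delta_rot":[0,0,0]},
    {"gripper":1,"linear":[0,0,0.06],"delta_rot":[0,0,0]},
    {"gripper":1,"linear":[0,0,0.06],"delta_rot":[0,0,0]},
  ],
)

```text
clock: 6.45
position: [0.5043, 0.0599, 0.1328]
ee_rot: [-0.001, 0.684, 0.729, -0.001]
contact_force: [-0.5, 0.5, 0.1]
width: 0.0001
gripper_force: 0.0
```

Run:
```python
from tilt import *
tilt({'rpad':(-.037,-.075,.071),'rcorner':(-.0525,-.095,.061),'rrear':(.0525,-.095,.061),'static base corner':(.075,-.105,.012),'rider':(.0625,-.024,.1995)})
g1=cv2.cvtColor(s['pixels'],cv2.COLOR_BGR2GRAY)
for v in (206,212,218,230): print(v,g1[v,346:360].tolist())
cv2.imwrite('pics/lvl1.png',s['pixels'])
print(get_state()['position'],get_state()['contact_force'])
```

```text
rpad [338.6 273.1] [-0.    0.01] [1] [3.2] tilt 0.0
rcorner [337.6 284.8] [0.04 0.02] [1] [3.] tilt 0.0
rrear [375.8 265. ] [-0.13  0.05] [1] [4.7] tilt -0.002
static base corner [384.6 276.5] [-0.17  0.05] [1] [4.7] tilt 0.0
rider [365.  202.8] [-0.07  0.07] [1] [3.5] tilt 0.0
206 [178, 133, 83, 80, 83, 103, 155, 173, 122, 117, 136, 107, 79, 85]
212 [141, 94, 82, 80, 90, 153, 178, 131, 74, 145, 177, 179, 179, 178]
218 [131, 84, 82, 84, 92, 155, 177, 120, 66, 150, 179, 176, 175, 177]
230 [132, 86, 82, 93, 157, 179, 122, 71, 148, 177, 177, 175, 174, 175]
[0.50435892 0.05988343 0.13275724] [-0.39963324 -0.47942215  0.44567102]
```

The plate is back level and nothing has moved. Now for the right pad.

Request:
send_rows(
  increments=[
    {"gripper":1,"linear":[0.002,-0.03,0],"delta_rot":[0,0,0]},
    {"gripper":1,"linear":[0.004,-0.06,0],"delta_rot":[0,0,0]},
    {"gripper":1,"linear":[0.006,-0.09,0],"delta_rot":[0,0,0]},
    {"gripper":1,"linear":[0.008,-0.12,0],"delta_rot":[0,0,0]},
    {"gripper":1,"linear":[0.01,-0.145,0],"delta_rot":[0,0,0]},
    {"gripper":1,"linear":[0.011,-0.154,0],"delta_rot":[0,0,0]},
    {"gripper":1,"linear":[0.011,-0.154,0],"delta_rot":[0,0,0]},
    {"gripper":1,"linear":[0.011,-0.154,0],"delta_rot":[0,0,0]},
  ],
)

```text
clock: 7.3
position: [0.5157, -0.0932, 0.1333]
ee_rot: [-0.001, 0.684, 0.729, 0.0]
contact_force: [-0.4, -0.1, -0.2]
width: 0.0002
gripper_force: 0.0
```

Request:
send_rows(
  increments=[
    {"gripper":1,"linear":[0,0,-0.02],"delta_rot":[0,0,0]},
    {"gripper":1,"linear":[0,0,-0.035],"delta_rot":[0,0,0]},
    {"gripper":1,"linear":[0,0,-0.046],"delta_rot":[0,0,0]},
    {"gripper":1,"linear":[0,0,-0.052],"delta_rot":[0,0,0]},
    {"gripper":1,"linear":[0,0,-0.052],"delta_rot":[0,0,0]},
    {"gripper":1,"linear":[0,0,-0.052],"delta_rot":[0,0,0]},
  ],
)

```text
clock: 7.9
position: [0.5166, -0.0939, 0.0822]
ee_rot: [0.0, 0.684, 0.73, 0.0]
contact_force: [-0.4, -0.5, -0.3]
width: 0.0004
gripper_force: 0.0
```

```bash
python3 look.py z4.png
```

```text
[ 0.51682776 -0.09422471  0.08249544] [ 0.41339111  1.09790622 -0.10559507] 8.0
[[360.62384962 228.28073718]] [[339.3139389  270.13687152]]
```

View pics/z4.png

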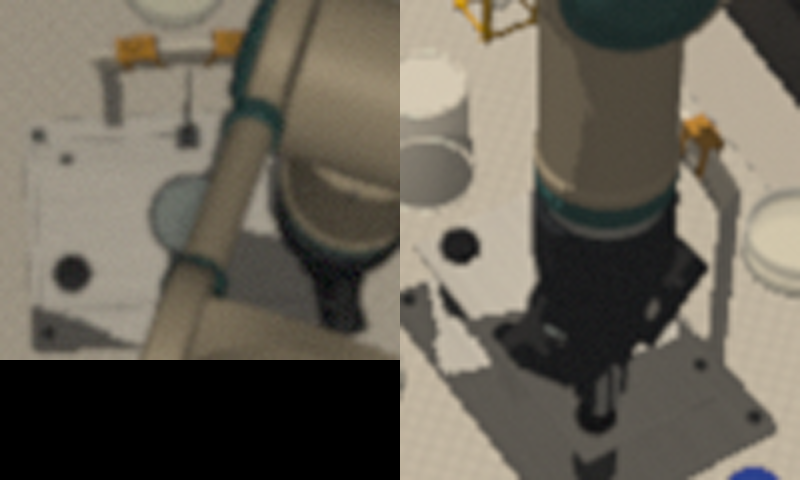

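The fingertips are above the right pad, and the top view still shows the pointer at zoom (188,100) and the right rider at (228,45). I'll press down to about 60 mm, for roughly 0.165 rad.

Request:
send_rows(
  increments=[
    {"gripper":1,"linear":[0,0,-0.006],"delta_rot":[0,0,0]},
    {"gripper":1,"linear":[0,0,-0.01],"delta_rot":[0,0,0]},
    {"gripper":1,"linear":[0,-0.0005,-0.013],"delta_rot":[0,0,0]},
    {"gripper":1,"linear":[0,-0.001,-0.015],"delta_rot":[0,0,0]},
    {"gripper":1,"linear":[0,-0.0013,-0.017],"delta_rot":[0,0,0]},
    {"gripper":1,"linear":[0,-0.0015,-0.019],"delta_rot":[0,0,0]},
    {"gripper":1,"linear":[0,-0.0018,-0.0205],"delta_rot":[0,0,0]},
    {"gripper":1,"linear":[0,-0.002,-0.0215],"delta_rot":[0,0,0]},
  ],
)

```text
clock: 8.8
position: [0.5163, -0.096, 0.0604]
ee_rot: [-0.0, 0.684, 0.729, 0.0]
contact_force: [0.3, 2.1, 3.7]
width: 0.0003
gripper_force: 1.9
```

Request:
send_rows(
  increments=[
    {"gripper":1,"linear":[0,0,0],"delta_rot":[0,0,0]},
    {"gripper":1,"linear":[0,0,0],"delta_rot":[0,0,0]},
  ],
)

```text
clock: 9.0
position: [0.5163, -0.0961, 0.0605]
ee_rot: [0.0, 0.684, 0.729, 0.0]
contact_force: [-0.9, 1.9, 4.3]
width: -0.0001
gripper_force: 1.8
```

```bash
python3 look.py z5.png
python3 - <<'E'
from tilt import *
tilt({'lpad':(-.037,.075,.071),'lcorner':(-.0525,.095,.061)})
t=img('top')
for a in(0,-.13,-.168,-.2):
  print(a,[(proj(t,o+xv*.052+yv*r*np.sin(a)+np.array([0,0,.058+r*np.cos(a)]))[0]-[280,165])*4 for r in(.03,.125)])
g=cv2.cvtColor(t['pixels'],cv2.COLOR_BGR2GRAY)
for v in range(178,200,2): print(v,g[v,322:344].tolist())
E
```

```text
[ 0.51631419 -0.09609195  0.06045697] [0.62257922 3.38629084 3.93021799] 9.1
[[360.73076077 230.23146314]] [[339.31971718 276.67951618]]
lpad [304.3 230.7] [ 0.45 -2.26] [1] [7.6] tilt -0.096
lcorner [294.6 230.8] [ 0.54 -2.55] [1] [10.8] tilt -0.1
0 [array([187.35647565, 114.78408777]), array([188.89262263,  70.88860576])]
-0.13 [array([193.8028067 , 114.55306387]), array([217.89667361,  69.89658822])]
-0.168 [array([195.66874756, 114.52709953]), array([226.27262172,  69.80895742])]
-0.2 [array([197.22968918, 114.51988993]), array([233.26860458,  69.8063326 ])]
178 [103, 104, 102, 105, 100, 97, 101, 101, 98, 94, 89, 80, 87, 88, 87, 89, 84, 84, 72, 53, 43, 38]
180 [88, 99, 103, 102, 97, 94, 95, 95, 91, 80, 76, 78, 85, 84, 91, 93, 82, 64, 51, 45, 44, 47]
182 [127, 137, 141, 142, 141, 140, 139, 139, 134, 126, 128, 120, 101, 108, 132, 138, 129, 100, 61, 40, 44, 50]
184 [145, 144, 143, 145, 143, 142, 142, 145, 144, 141, 126, 100, 93, 122, 138, 141, 125, 91, 58, 42, 52, 61]
186 [145, 145, 141, 143, 140, 145, 147, 145, 139, 126, 100, 101, 122, 141, 140, 137, 115, 69, 44, 49, 53, 67]
188 [140, 143, 144, 146, 145, 142, 141, 133, 118, 92, 103, 132, 139, 143, 142, 128, 96, 58, 48, 48, 60, 82]
190 [146, 143, 140, 145, 140, 143, 138, 117, 88, 106, 133, 142, 146, 144, 140, 113, 74, 38, 42, 51, 64, 86]
192 [144, 144, 142, 143, 142, 139, 119, 101, 118, 128, 135, 139, 135, 134, 118, 96, 59, 42, 40, 46, 50, 57]
194 [147, 145, 150, 148, 147, 124, 90, 109, 141, 150, 148, 148, 148, 142, 125, 86, 61, 43, 38, 51, 45, 48]
196 [151, 142, 127, 115, 101, 82, 66, 92, 128, 149, 149, 149, 146, 133, 109, 78, 59, 57, 60, 65, 68, 73]
198 [126, 118, 93, 65, 56, 44, 55, 70, 103, 130, 134, 139, 133, 123, 91, 69, 59, 70, 76, 85, 89, 93]
```

View pics/z5.png

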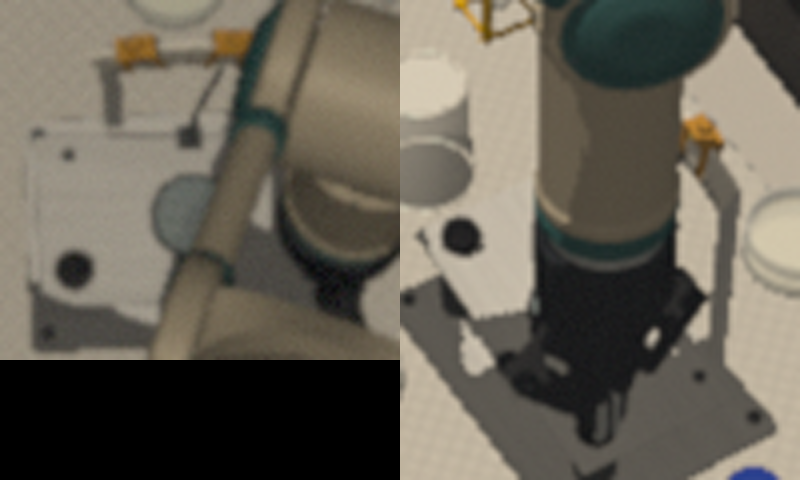

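Run:
```python
from geo import *
def col(th,x,v):
    r=np.arange(.01,.13,.0005)
    q=np.array([P((x,k*np.sin(th),.058+k*np.cos(th))) for k in r])
    return np.interp(v,q[::-1,1],q[::-1,0]).round(2)
v=np.array([203,209,218,230]);print('meas lvl [355,354.3,353.8,352.8]')
for x in(.048,.050,.052,.054): print(x,col(0,x,v))
v=np.array([200,203,209,215,221,227]);print('meas left [349.3,349.4,349.6,349.9,350.6,351.3]')
for x in(.050,.052):
  for th in(.14,.16,.18,.2,.22): print(x,th,col(th,x,v))
```

```text
meas lvl [355,354.3,353.8,352.8]
0.048 [353.11 352.77 352.27 351.59]
0.05 [353.83 353.49 352.97 352.28]
0.052 [354.56 354.2  353.67 352.96]
0.054 [355.28 354.92 354.37 353.65]
meas left [349.3,349.4,349.6,349.9,350.6,351.3]
0.05 0.14 [349.47 349.64 349.98 350.32 350.66 351.  ]
0.05 0.16 [348.9  349.12 349.54 349.97 350.4  350.82]
0.05 0.18 [348.35 348.61 349.12 349.63 350.14 350.65]
0.05 0.2 [347.82 348.11 348.7  349.29 349.89 350.48]
0.05 0.22 [347.29 347.63 348.3  348.97 349.64 350.31]
0.052 0.14 [350.23 350.39 350.73 351.06 351.4  351.73]
0.052 0.16 [349.66 349.87 350.29 350.71 351.13 351.55]
0.052 0.18 [349.12 349.37 349.87 350.38 350.88 351.38]
0.052 0.2 [348.58 348.88 349.46 350.05 350.63 351.22]
0.052 0.22 [348.06 348.4  349.06 349.73 350.39 351.05]
```

The left press works out at about 0.19 rad, within about 2 mm of its gap. The right is now at about 0.14 rad with the gap at about 0.165, so I'll press 1.5 mm further and hold.

Request:
send_rows(
  increments=[
    {"gripper":1,"linear":[0,-0.0002,-0.0005],"delta_rot":[0,0,0]},
    {"gripper":1,"linear":[0,-0.0004,-0.001],"delta_rot":[0,0,0]},
    {"gripper":1,"linear":[0,-0.0005,-0.0015],"delta_rot":[0,0,0]},
    {"gripper":1,"linear":[0,-0.0005,-0.0015],"delta_rot":[0,0,0]},
    {"gripper":1,"linear":[0,-0.0005,-0.0015],"delta_rot":[0,0,0]},
    {"gripper":1,"linear":[0,-0.0005,-0.0015],"delta_rot":[0,0,0]},
  ],
)

```text
clock: 9.85
position: [0.5164, -0.0966, 0.0589]
ee_rot: [0.0, 0.684, 0.729, 0.0]
contact_force: [0.6, 1.8, 4.7]
width: 0.0001
gripper_force: 2.0
```

Run:
```python
from h import *
t=img('top');g=cv2.cvtColor(t['pixels'],cv2.COLOR_BGR2GRAY)
for v in range(178,196,2): print(v,g[v,326:342].tolist())
print(get_state()['position'],get_state()['contact_force'])
```

```text
178 [101, 94, 95, 97, 96, 96, 87, 78, 83, 89, 85, 86, 86, 84, 78, 64]
180 [96, 96, 96, 92, 91, 80, 75, 81, 88, 87, 86, 88, 82, 69, 56, 47]
182 [142, 139, 139, 135, 132, 124, 128, 134, 122, 102, 103, 124, 127, 103, 67, 47]
184 [146, 143, 144, 142, 143, 142, 136, 125, 100, 93, 122, 140, 134, 117, 71, 47]
186 [143, 144, 145, 144, 141, 138, 115, 88, 92, 120, 137, 139, 127, 94, 53, 44]
188 [145, 146, 139, 140, 130, 105, 87, 105, 131, 142, 141, 140, 118, 70, 47, 47]
190 [141, 143, 141, 127, 101, 97, 120, 137, 144, 144, 142, 138, 117, 69, 42, 50]
192 [141, 140, 120, 94, 100, 123, 133, 135, 137, 135, 126, 106, 85, 54, 40, 41]
194 [145, 127, 91, 99, 133, 146, 150, 149, 150, 147, 126, 88, 62, 45, 44, 44]
[ 0.51633008 -0.09663608  0.05885285] [0.3189312  2.72671446 4.65822977]
```

Request:
send_rows(
  increments=[
    {"gripper":1,"linear":[0,-0.0002,-0.0005],"delta_rot":[0,0,0]},
    {"gripper":1,"linear":[0,-0.0003,-0.0009],"delta_rot":[0,0,0]},
    {"gripper":1,"linear":[0,-0.0003,-0.0009],"delta_rot":[0,0,0]},
    {"gripper":1,"linear":[0,-0.0003,-0.0009],"delta_rot":[0,0,0]},
    {"gripper":1,"linear":[0,-0.0003,-0.0009],"delta_rot":[0,0,0]},
    {"gripper":1,"linear":[0,-0.0003,-0.0009],"delta_rot":[0,0,0]},
    {"gripper":1,"linear":[0,-0.0003,-0.0009],"delta_rot":[0,0,0]},
    {"gripper":1,"linear":[0,-0.0003,-0.0009],"delta_rot":[0,0,0]},
  ],
)

```text
clock: 10.7
position: [0.5163, -0.097, 0.058]
ee_rot: [0.0, 0.684, 0.729, 0.0]
contact_force: [1.1, 1.9, 4.7]
width: 0.0
gripper_force: 2.2
```

Run:
```python
from h import *
t=img('top');g=cv2.cvtColor(t['pixels'],cv2.COLOR_BGR2GRAY)
for v in range(178,196,2): print(v,g[v,326:342].tolist())
cv2.imwrite('pics/z6.png',cv2.resize(t['pixels'][168:204,300:350],None,fx=12,fy=12,interpolation=cv2.INTER_CUBIC))
print(get_state()['position'],get_state()['contact_force'])
```

```text
178 [101, 98, 98, 97, 96, 97, 88, 79, 84, 86, 87, 89, 85, 85, 81, 70]
180 [93, 96, 95, 94, 87, 77, 73, 77, 90, 91, 90, 85, 80, 67, 57, 47]
182 [143, 141, 136, 138, 130, 126, 126, 135, 133, 117, 98, 110, 123, 110, 90, 57]
184 [144, 144, 145, 143, 143, 142, 142, 134, 116, 88, 106, 133, 138, 118, 77, 46]
186 [142, 145, 143, 146, 142, 139, 122, 100, 95, 121, 134, 140, 127, 93, 58, 48]
188 [145, 142, 143, 143, 138, 120, 91, 95, 122, 137, 141, 143, 119, 73, 41, 47]
190 [142, 143, 143, 129, 103, 94, 119, 138, 144, 144, 143, 138, 118, 69, 41, 47]
192 [143, 141, 130, 100, 91, 113, 131, 135, 135, 134, 122, 109, 91, 53, 45, 46]
194 [146, 131, 102, 103, 134, 149, 150, 151, 149, 144, 124, 85, 64, 46, 41, 41]
[ 0.51632681 -0.09696276  0.05796417] [0.28507344 2.76693116 3.59242536]
```

View pics/z6.png

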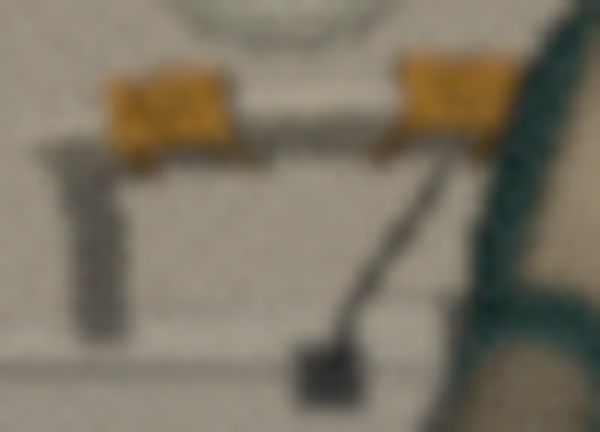

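The pointer tip at zoom (440,165) stands midway between the right prongs at (385,155) and (487,150). I'll hold a little longer, then let go.

Request:
send_rows(
  increments=[
    {"gripper":1,"linear":[0,0,0],"delta_rot":[0,0,0]},
    {"gripper":1,"linear":[0,0,0],"delta_rot":[0,0,0]},
    {"gripper":1,"linear":[0,0,0],"delta_rot":[0,0,0]},
    {"gripper":1,"linear":[0,0,0],"delta_rot":[0,0,0]},
    {"gripper":1,"linear":[0,0,0.003],"delta_rot":[0,0,0]},
    {"gripper":1,"linear":[0,0,0.006],"delta_rot":[0,0,0]},
    {"gripper":1,"linear":[0,0,0.009],"delta_rot":[0,0,0]},
    {"gripper":1,"linear":[0,0,0.012],"delta_rot":[0,0,0]},
  ],
)

```text
clock: 11.55
position: [0.5157, -0.0973, 0.0698]
ee_rot: [-0.0, 0.684, 0.73, -0.001]
contact_force: [-0.2, -0.2, -0.5]
width: 0.0002
gripper_force: 0.0
```

Request:
send_rows(
  increments=[
    {"gripper":1,"linear":[0,0,0.01],"delta_rot":[0,0,0]},
    {"gripper":1,"linear":[0,0,0.025],"delta_rot":[0,0,0]},
    {"gripper":1,"linear":[0,0,0.05],"delta_rot":[0,0,0]},
    {"gripper":1,"linear":[0,0,0.08],"delta_rot":[0,0,0]},
    {"gripper":1,"linear":[0,0,0.08],"delta_rot":[0,0,0]},
    {"gripper":1,"linear":[0,0,0.08],"delta_rot":[0,0,0]},
  ],
)

```text
clock: 12.15
position: [0.5163, -0.0972, 0.1507]
ee_rot: [0.001, 0.684, 0.729, 0.0]
contact_force: [0.1, -0.0, 0.3]
width: -0.0001
gripper_force: 0.0
```

Run:
```python
from tilt import *
tilt({'lpad':(-.037,.075,.071),'lcorner':(-.0525,.095,.061),'base corner':(.075,-.105,.012)})
print(get_state()['position'],get_state()['contact_force'],get_state()['qd'].round(3))
```

```text
lpad [304.3 230.7] [-0.  0.] [1] [4.8] tilt 0.0
lcorner [294.6 230.8] [0.12 0.02] [1] [6.5] tilt 0.002
base corner [384.6 276.5] [ 1.18 -1.08] [1] [13.1] tilt 0.02
[ 0.51555314 -0.09691145  0.14966816] [-0.67486892 -0.28222846  0.19700996] [ 0.001  0.015  0.018  0.002 -0.002 -0.   ]
```

```bash
python3 -c "
from rig import sign_off
print(sign_off())"
```

```text
the job is handed in; nothing more can be done
None
```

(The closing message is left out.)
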